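Load a hose fitting into the square driver and lock it with the keeper

TASK

Take the largest of the three brass hose fittings from the rack and set it, thread up, in the square socket of the driving station; the braked spindle has stopped at some arbitrary angle, so turn the fitting under light pressure until its square section drops fully home, never forcing it. Then swing the yellow keeper over it to its stop and let go. Leave the two smaller fittings in the rack.

Things in the scene. Friction and masses are not known exactly. Their poses are not given: they have to be found in the camera images.
- fitting_thread (a point): the largest brass hose fitting (one loose piece, about 0.22 kg, standing barb down in a rack hole). The point lies on its upright axis (z), half-way up its upper thread, the place to grip: thread 27 mm across, 30 mm long. The top of the square section is 15 mm below the point
- fitting_square (a point): centre of the flat underside of the same fitting's square wrench section, 29 mm below fitting_thread; x and y point to two of its faces. Square 36 mm across flats, corners cut to 47.5 mm across, 14 mm thick. The hose barb, 19 mm across, reaches 20 mm further down. At the start the square lies on the rack's top
- fitting_mid_thread (a point): a smaller fitting, to be left in the rack: thread 22 mm across, square 31 mm across flats, 38 mm tall above the rack; the point is half-way up its thread
- fitting_small_thread (a point): the smallest fitting, to be left in the rack: thread 18 mm across, square 27 mm across flats, 34 mm tall above the rack; the point is half-way up its thread
- rack: fixed grey block 66 x 196 x 26 mm with three round holes 24.5 mm across in a row along its y axis, 62 mm apart, the middle one at its centre; origin at the centre of its underside, on the bench. Gripping along its x axis keeps the fingers clear of the neighbouring fittings
- station: fixed driving station: dark base plate, blue gearbox with an upright steel square-drive socket, motor behind, yellow swing keeper. Origin on the bench under the socket's axis; x towards the motor, y towards the keeper's pivot, 85 mm away. The fitting must never bear on any part of it with more than 30 N
- socket_mouth (a point): centre of the socket's rim, 85 mm above the bench; axes of the station, NOT of the spindle, whose angle is arbitrary and not measured (held by a brake of 0.45 N m); the square repeats every 90 degrees. Socket 67 mm across; a round recess 48.8 mm across, 3 mm deep, chamfered, admits the square at any angle; below it the square pocket, 38 mm across flats, 11 mm deep; then a 26 mm bore for the barb
- socket_floor (a point): centre of the pocket's floor, 14 mm below the rim: fitting_square comes here when fully home (11 mm higher when its corners still stand on the recess's ledge). The socket is sprung: pressed, it sinks up to 6 mm (5 N to start, 12 N at the end, then solid) and rises again when unloaded or when the square drops in. This point itself does not sink
- keeper_pivot (a point): on the keeper's upright hinge axis, 94 mm above the bench at the top of its plate; a bolt rises 8 mm above. The forked plate, 6 mm thick, passes 3 mm over the square of a fitting that is home and strikes one that is not
- keeper_handle (a point): centre of the keeper's upright black round handle, 16 mm across, 38 mm tall above the plate (18 mm of it below this point), 65 mm from the hinge axis on the side away from the fork. Grip it from above; it may turn in the grip. It travels on a level circle about keeper_pivot
- keeper (a joint): angle of the keeper, rad: 0 = fork over the socket, against its stop (handle on the station's +y side of the pivot); grows as it opens, anticlockwise from above, to 1.75 (handle on the station's -x side). Starts open, stays where it is left, takes about 2 N at the handle
Things that resemble listed ones, but are neither listed nor needed, are in the scene too. Leave any blue or white look-alike of the part that bears fitting_thread alone.

How it is judged:
On the way, in this order (a step that is already met when the one before it is completed fails the run):
1. the large fitting is fully home in the square socket, the keeper still open (z of fitting_thread in the frame of socket_mouth below 0.018 m and horizontal distance between fitting_thread and socket_mouth below 0.005 m and angle between fitting_thread's own z axis and vertical below 0.1 rad and value of joint keeper above 0.6 rad), for 0.2 s.
2. the keeper is swung over the fitting to its stop (value of joint keeper below 0.08 rad), for 0.2 s.
At the end, for the whole second after the job is handed in: The large fitting is upright (0.1 rad), centred (5 mm) and home in the socket (fitting_thread less than 18 mm above the mouth), the keeper within 0.08 rad of its stop, both smaller fittings still in their holes (moved less than 20 mm) (z of fitting_thread in the frame of socket_mouth between 0.01 and 0.018 m and horizontal distance between fitting_thread and socket_mouth below 0.005 m and angle between fitting_thread's own z axis and vertical below 0.1 rad and value of joint keeper below 0.08 rad and distance of each of fitting_mid_thread, fitting_small_thread from where it was at the start of the episode below 0.02 m); the robot touches nothing.
It fails at once if the fitting is pressed or twisted against the station with more than 30 N (contact force between fitting and station above 30 N).
It fails at once if a smaller fitting is knocked or lifted out of its hole (moved more than 30 mm) (distance of any of fitting_mid_thread, fitting_small_thread from where it was at the start of the episode above 0.03 m).
It also fails if it takes over 67 s, if anything falls off the work surface, if the arm or the gripper's body presses on something with over 40 N, if the wrist force passes 120 N, or if a joint passes its speed limit or range.

ROBOT

A 6-joint arm with a two-finger parallel gripper is mounted at the origin on a cart in front of the work surface, level with it; the furniture and walls round the work are solid. World frame = base frame: x ahead of the robot, y to its left, z up, the work surface at z = 0. Lengths are in m, angles in rad, forces in N, time in s.
With the tool pointing down it reaches from about 0.3 to 0.875 m from the base axis. Payload 4.2 kg.
Tool frame: the origin (TCP) lies on the centre line of the jaws, within the pads' length; the fingertips stand 17 mm ahead of it and the grasp point (between the pads) lies 2 mm behind it (tip_extent is the distance from the TCP to the fingertips, in m); z points along the fingers, y is the line along which they close (so a half turn about z gives the same grasp; the last joint's range is limited). The gripper opens to 85 mm and grips with 20 to 120 N. Pads are 22 mm wide; open, the fingers measure 114 mm over their backs; the gripper's body (76 mm by 85 mm) begins 54 mm behind the grasp point. The pads swing forward as they close: fully open they stand 13 mm farther back than shut.
Start: joints at [-1.201, 0.32, 1.565, -0, 1.257, -0.02], TCP at [0.219, -0.532, 0.248] pointing down, gripper open.
Joint ranges: [-3.11, 3.11], [-0.84, 2.01], [0.21, 2.61], [-1.34, 4.49], [0.05, 2.63], [-2.56, 2.56]. Speed limits (rad/s): [2.57, 2.57, 3.14, 3.14, 3.14, 3.14].

INTERFACE

Orientations are given as [roll, pitch, yaw] about the fixed x, y, z axes, in that order (R = Rz(yaw) Ry(pitch) Rx(roll)).
In Python, from bench import * gives the robot as it stands.
- The arm moves only by the tool drive_tool, never from a script. Its argument "series" is a list of rows, each a list of 7 numbers: the shift along the tool's x, y, z in m, then the turn, a rotation vector about the tool's x, y, z in degrees, then the finger opening in m, from 0 to 0.0854. In form: [[dx, dy, dz, ax, ay, az, hand], ...]. A call has 1 to 8 rows; each row is the pose to reach, as a shift and turn from the pose commanded when the call began, along the tool's axes at that moment; what a row does not reach only later rows make up. A row lasts 1/10 s, in which the tool goes at most 50 mm and 8.59 degrees, less where a joint would pass 70% of its speed; a pose out of reach is approached as far as the arm can. A call with a gripper value outside its range is refused whole. The fingers move at their own pace and stop on an object; "grip_force" is the grip in N (left out, the last holds). Time passes only in rows, so rows that repeat a pose let the fingers close. It gives the time, the measured TCP pose, the force, the opening and the grip force at its end, in the units of the state.
- get_obs(): the state, without advancing time (a new reading comes with each control period).
- capture(name): name is "scene" or "top" or "wrist"; returns (picture, depth): 400x640x3 uint8, red, green, blue; 400x640 float32, m along the optical axis (not along the pixel's ray), 0 where there is no reading.
- camera_model(name): a dict with "K" (3x3 intrinsics, pixels), "k1" (the pictures are not rectified: a ray, as slopes to the right and down, at radius r is drawn at 1 + k1 r^2 times it, then the intrinsics apply), "R" (3x3) and "t" (3): a world point X has camera coordinates R X + t. Camera axes: x right, y down, z forward; pixel columns grow to the right and rows downward; lengths in m; the calibration is good to about 2 mm. A picture is of the moment at which its call begins: read the wrist's pose just before it. camera_model takes no time and is no camera call; for the wrist camera it gives the pose at the moment of the call.
- sign_off(): hands the job in; it is judged then, once.
The state is a dict: "time": time; "joint_positions": joint angles; "joint_velocities": joint speeds; "tau": joint torques, N m; "tcp_pos": TCP position; "tool_rot": TCP orientation; "contact_force": force on the tool from outside, world axes, zero at the start; "torque": the same for the moment, N m; "finger_gap": finger opening in m; "grasp_force": force on a finger pad.
Only numpy, scipy, OpenCV 4.12 (cv2) and the standard library are available. Lean on these libraries where they do the work, as an engineer would, in place of code of your own. Each camera call takes 0.05 s, during which the arm holds its last target. There are 200 camera calls.

## Working session

There is one attempt and no reset: what is moved stays moved. The work goes in short steps, Python scripts to look and compute and a tool call to move; the robot and the scene stay as the last step left them, time stands still between calls to the robot, and variables do not carry over. Pictures are saved under pics/ and viewed, at most 10 in all, crops included, and the job is handed in when it is done.

Besides the shell and the picture viewer there is one more tool, called after ">>>" as name(argument=value, ...), one argument or row to a line, values as JSON. drive_tool: Moves the arm, as the interface text tells. Its arguments: {"type":"object","properties":{"series":{"type":"array"},"grip_force":{"type":"number"}},"required":["series"]}

```bash
mkdir -p pics; ls
cat > h.py <<'E'
from bench import *
import numpy as np, cv2
def grab(n):
    m=camera_model(n); p,d=capture(n); return p,d,m
def save(n,f):
    p,d,m=grab(n); cv2.imwrite(f'pics/{f}.png',p[:,:,::-1]); np.savez(f'pics/{f}.npz',p=p,d=d,**{k:np.array(v) for k,v in m.items()}); return p,d,m
def ray(m,u,v):
    K=np.array(m['K']);x=(u-K[0,2])/K[0,0];y=(v-K[1,2])/K[1,1];k=float(m['k1']);a,b=x,y
    for _ in range(20):
        s=1+k*(a*a+b*b);a,b=x/s,y/s
    R=np.array(m['R']);t=np.array(m['t'])
    return -R.T@t,R.T@np.array([a,b,1.])
def atz(m,u,v,z):
    o,r=ray(m,u,v);return o+r*(z-o[2])/r[2]
def atd(m,d,u,v):
    o,r=ray(m,u,v);return o+r*float(d[int(round(v)),int(round(u))])
def tri(L):
    A=np.zeros((3,3));b=np.zeros(3)
    for m,u,v in L:
        o,r=ray(m,u,v);r=r/np.linalg.norm(r);P=np.eye(3)-np.outer(r,r);A+=P;b+=P@o
    return np.linalg.solve(A,b)
def proj(m,X):
    c=np.array(m['R'])@X+np.array(m['t']);x,y=c[0]/c[2],c[1]/c[2];s=1+float(m['k1'])*(x*x+y*y);K=np.array(m['K'])
    return K[0,0]*x*s+K[0,2],K[1,1]*y*s+K[1,2]
def load(f): 
    z=np.load(f'pics/{f}.npz'); return z['p'],z['d'],z
E
python3 - <<'E'
from h import *
print(get_obs())
for n in('scene','top'):
    p,d,m=save(n,n+'0'); print(n,m, d.min(),d.max())
E
```

```text
pics
{'time': 0.0, 'joint_positions': array([-1.20098304e+00,  3.20328079e-01,  1.56569127e+00,  3.90400021e-05,
        1.25739209e+00, -2.00312255e-02]), 'joint_velocities': array([-8.99827868e-04, -9.22496549e-04, -3.26038877e-04, -5.32809422e-05,
       -1.34712183e-03,  1.27380160e-04]), 'tau': array([-4.14845796e-03, -4.15529716e+01, -2.34164429e+01, -6.30237373e-04,
        8.18930537e-03,  1.32154571e-05]), 'tcp_pos': array([ 0.21835838, -0.53144179,  0.2474567 ]), 'tool_rot': array([-3.13977498e+00, -7.35389627e-05,  3.89832380e-01]), 'contact_force': array([-0.73650338, -0.10574429, -0.82873173]), 'torque': array([-0.02850307,  0.00380524, -0.01469062]), 'grasp_force': 0.0, 'finger_gap': 0.08532906368763836}
scene {'K': array([[367.12805284,   0.        , 320.98579826],
       [  0.        , 367.12805284, 201.83258838],
       [  0.        ,   0.        ,   1.        ]]), 'k1': -0.06123666703562741, 'R': array([[-0.78296945, -0.6216444 ,  0.02273949],
       [-0.29158755,  0.33447729, -0.89615938],
       [ 0.54948662, -0.70829597, -0.44314927]]), 't': array([0.34650204, 0.24289203, 0.81370423])} 0.0 3.7551608
top {'K': array([[387.08862665,   0.        , 322.548098  ],
       [  0.        , 387.08862665, 201.53630572],
       [  0.        ,   0.        ,   1.        ]]), 'k1': 0.0059108541596802015, 'R': array([[ 0.01133362, -0.99961009,  0.02551914],
       [-0.99509563, -0.01378307, -0.09795259],
       [ 0.09826613, -0.02428383, -0.99486384]]), 't': array([-0.06909959,  0.5112782 ,  0.92181588])} 0.0 1.9483876
```

View pics/scene0.png

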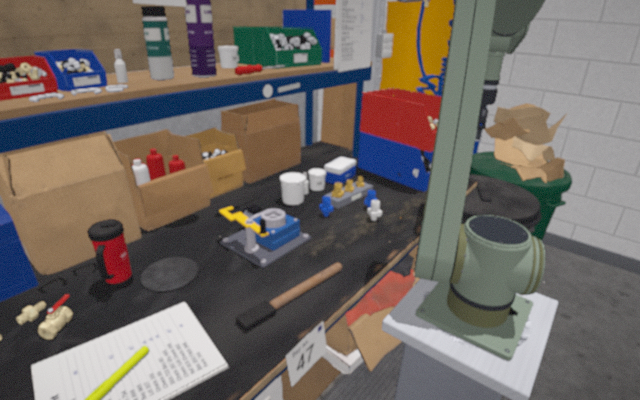

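View pics/top0.png

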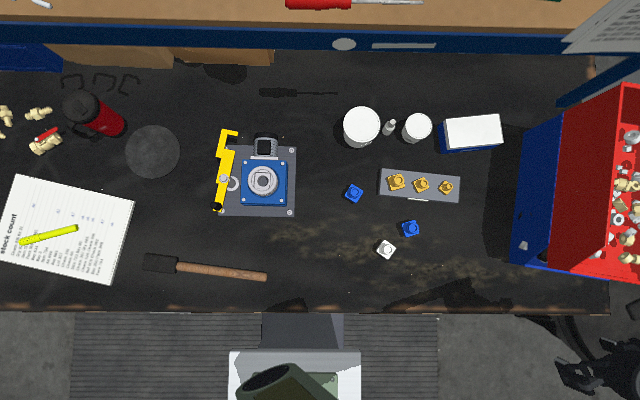

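The scene view shows rack and station. In the top view the rack is at (419,187), the large fitting is its left one at (396,182), the socket is at (263,180) and the keeper handle at (217,207). I'll enlarge next.

Run:
```python
from h import *
p,d,m=load('top0')
c=p[125:235,200:464,::-1]; cv2.imwrite('pics/c1.png',cv2.resize(c,None,fx=3,fy=3,interpolation=cv2.INTER_CUBIC))
for u,v in [(396,182),(421,185),(446,187),(263,180),(224,178),(217,207),(382,172),(390,200)]:
    print((u,v),atd(m,d,u,v).round(4))
m=camera_model('wrist');T=get_obs()
print(m); o=-m['R'].T@m['t']; print(o-T['tcp_pos'])
```

```text
(396, 182) [ 0.5562 -0.234   0.0712]
(421, 185) [ 0.5514 -0.2957  0.0619]
(446, 187) [ 0.5478 -0.3565  0.059 ]
(263, 180) [0.5612 0.0823 0.0389]
(224, 178) [0.5542 0.1608 0.1052]
(217, 207) [0.4877 0.1703 0.1197]
(382, 172) [ 0.5877 -0.2091  0.0259]
(390, 200) [ 0.5208 -0.2335  0.0016]
{'K': array([[296.42896644,   0.        , 319.53559522],
       [  0.        , 296.42896644, 199.62294961],
       [  0.        ,   0.        ,   1.        ]]), 'k1': -0.0014775455585520094, 'R': array([[ 3.80085839e-01, -9.24951132e-01, -3.98689095e-04],
       [-8.86605064e-01, -3.64451226e-01,  2.84792492e-01],
       [-2.63564441e-01, -1.07892114e-01, -9.58589108e-01]]), 't': array([-0.57568674, -0.0377616 ,  0.37758394])}
[0.06649649 0.02598278 0.1249148 ]
```

View pics/c1.png

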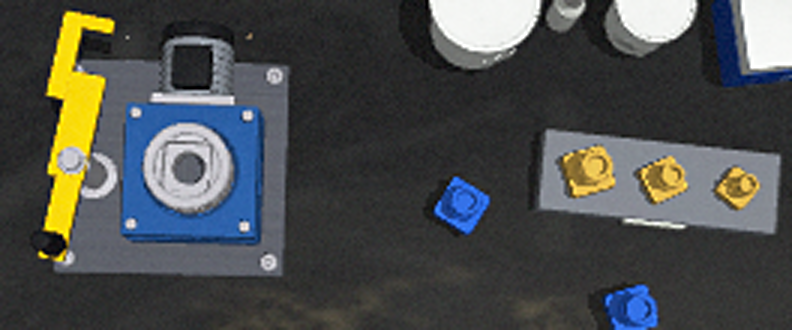

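Crop: pocket in the socket at crop (188,168), slightly rotated; the large fitting is at crop (590,170), pivot bolt at (70,158), handle at (48,243). Moving to hover over the large fitting.

>>> drive_tool(
  series=[
    [0.425,-0.146,0.047,0,0,-64,0.0854],
    [0.425,-0.146,0.047,0,0,-64,0.0854],
    [0.425,-0.146,0.047,0,0,-64,0.0854],
    [0.425,-0.146,0.047,0,0,-64,0.0854],
    [0.425,-0.146,0.047,0,0,-64,0.0854],
    [0.425,-0.146,0.047,0,0,-64,0.0854],
    [0.425,-0.146,0.047,0,0,-64,0.0854],
    [0.425,-0.146,0.047,0,0,-64,0.0854],
  ],
)

```text
time: 0.9
tcp_pos: [0.5185, -0.2677, 0.2062]
tool_rot: [-3.141, -0.0, 1.511]
contact_force: [1.3, -0.5, 1.2]
finger_gap: 0.0855
grasp_force: 0.0
```

>>> drive_tool(
  series=[
    [0,0,0,0,0,0,0.0854],
    [0,0,0,0,0,0,0.0854],
  ],
)

```text
time: 1.1
tcp_pos: [0.5176, -0.2684, 0.206]
tool_rot: [-3.14, -0.0, 1.509]
contact_force: [-0.4, -0.5, -0.1]
finger_gap: 0.0856
grasp_force: 0.0
```

Run:
```python
from h import *
p,d,m=save('wrist','w1')
```

>>> drive_tool(
  series=[
    [0.036,0.036,0,0,0,0,0.0854],
    [0.036,0.036,0,0,0,0,0.0854],
    [0.036,0.036,0,0,0,0,0.0854],
    [0.036,0.036,0,0,0,0,0.0854],
  ],
)

```text
time: 1.55
tcp_pos: [0.5544, -0.237, 0.2068]
tool_rot: [-3.141, 0.0, 1.505]
contact_force: [0.5, -0.5, 0.4]
finger_gap: 0.0851
grasp_force: 0.0
```

Run:
```python
from h import *
p,d,m=save('wrist','w2')
a=load('w1')[0]
c=np.vstack([x[60:340,120:520] for x in (a,p)])[:,:,::-1]
f=lambda x:cv2.resize(x[60:340,150:490],(400*850//850,330))
A,B=[cv2.resize(x[80:380,170:470],(600,600))[:,:,::-1] for x in (a,p)]
cv2.imwrite('pics/c2.png',np.hstack([cv2.resize(A,(400,400)),cv2.resize(B,(400,400))]))
cv2.imwrite('pics/c2b.png',B)
print(get_obs()['tcp_pos'])
```

```text
[ 0.55438162 -0.23702365  0.20681117]
```

View pics/c2.png

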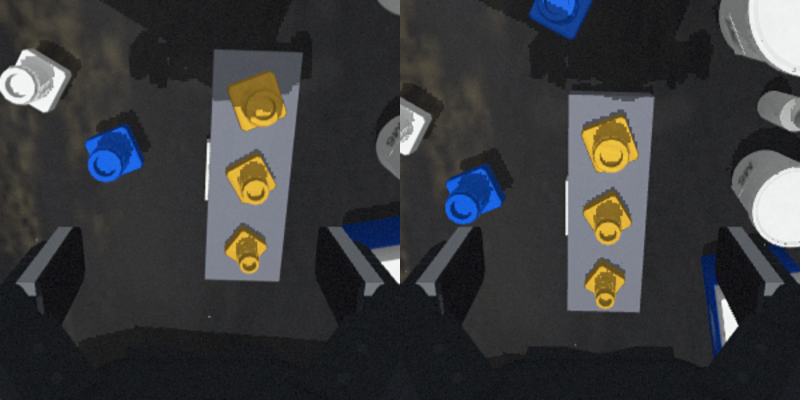

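The two wrist views show the large fitting's thread top at left (263,108) / right (613,153) in the panel. I'll get it from depth plus triangulation.

```bash
cat >> h.py <<'E'
def cloud(p,d,m):
    K=m['K'];v,u=np.mgrid[0:400,0:640].astype(np.float64)
    pts=cv2.undistortPoints(np.stack([u.ravel(),v.ravel()],1)[:,None],np.array(K),np.array([float(m['k1']),0,0,0,0])).reshape(-1,2)
    c=np.c_[pts,np.ones(len(pts))]*d.reshape(-1,1)
    return ((c-np.array(m['t']))@np.array(m['R'])).reshape(400,640,3)
E
python3 - <<'E'
from h import *
P={}
for f,(x,y) in (('w1',(263,108)),('w2',(213,153))):
    p,d,m=load(f); P[f]=(m,170+x*.75,80+y*.75)
    X=cloud(p,d,m); hsv=cv2.cvtColor(p,cv2.COLOR_RGB2HSV)
    k=(abs(hsv[...,0].astype(int)-22)<8)&(hsv[...,1]>120)&(d>0)
    k&=(np.hypot(X[...,0]-.556,X[...,1]+.234)<.032)
    z=X[...,2][k]; print(np.histogram(z,bins=np.arange(.02,.09,.004)))
    t=k&(X[...,2]>.064); (cx,cy),r=cv2.minEnclosingCircle(X[t][:,:2].astype(np.float32)); print('top',X[t].mean(0),cx,cy,r,np.median(X[t][:,2]))
    s=k&(X[...,2]>.034)&(X[...,2]<.045)
    print('sq',cv2.minAreaRect((1000*X[s][:,:2]).astype(np.float32)))
    g=(X[...,2]>.02)&(X[...,2]<.03)&(abs(X[...,0]-.55)<.06)&(abs(X[...,1]+.29)<.13)
    print('rack',cv2.minAreaRect((1000*X[g][:,:2]).astype(np.float32)),np.median(X[g][:,2]))
print(tri([P['w1'],P['w2']]))
E
```

```text
(array([  0,   3,   7,  19, 476,  88,  16,  15,  19,  21, 193, 191, 307,
         0,   0,   0,   0]), array([0.02 , 0.024, 0.028, 0.032, 0.036, 0.04 , 0.044, 0.048, 0.052,
       0.056, 0.06 , 0.064, 0.068, 0.072, 0.076, 0.08 , 0.084, 0.088]))
top [ 0.56079572 -0.24146107  0.06825823] 0.5612386465072632 -0.24641478061676025 0.017860043793916702 0.06868758131309452
sq ((561.083251953125, -241.9286346435547), (35.520503997802734, 36.085670471191406), 17.122549057006836)
rack ((556.6253051757812, -282.51068115234375), (240.0447540283203, 69.72608947753906), 85.35181427001953) 0.025397353608490165
(array([  0,   2,  20,  22, 433,  78,  24,  17,  28,  25, 178, 160, 281,
         0,   0,   0,   0]), array([0.02 , 0.024, 0.028, 0.032, 0.036, 0.04 , 0.044, 0.048, 0.052,
       0.056, 0.06 , 0.064, 0.068, 0.072, 0.076, 0.08 , 0.084, 0.088]))
top [ 0.56127503 -0.24069702  0.06804995] 0.5614116191864014 -0.24208104610443115 0.013420467264950275 0.06887352495249699
sq ((561.3361206054688, -241.6916961669922), (35.425743103027344, 35.872989654541016), 16.971736907958984)
rack ((556.4877319335938, -282.5955810546875), (239.1155548095703, 68.30130004882812), 84.55660247802734) 0.02538844062668326
[ 0.56345727 -0.24509004  0.05225295]
```

>>> drive_tool(
  series=[
    [-0.0042,0.0071,0.05,0,0,0,0.0854],
    [-0.0042,0.0071,0.1,0,0,0,0.0854],
    [-0.0042,0.0071,0.125,0,0,0,0.0854],
    [-0.0042,0.0071,0.146,0,0,0,0.0854],
    [-0.0042,0.0071,0.146,0,0,0,0.0854],
    [-0.0042,0.0071,0.146,0,0,0,0.0854],
  ],
)

```text
time: 2.2
tcp_pos: [0.5622, -0.2413, 0.0612]
tool_rot: [3.141, 0.0, 1.506]
contact_force: [0.9, -0.9, -0.5]
finger_gap: 0.086
grasp_force: 0.0
```

>>> drive_tool(
  series=[
    [0,0,0,0,0,0,0.02],
    [0,0,0,0,0,0,0.02],
    [0,0,0,0,0,0,0.02],
    [0,0,0,0,0,0,0.02],
    [0,0,0,0,0,0,0.02],
    [0,0,0,0,0,0,0.02],
    [0,0,0,0,0,0,0.02],
  ],
  grip_force=50,
)

```text
time: 2.9
tcp_pos: [0.5627, -0.2405, 0.0616]
tool_rot: [3.141, 0.001, 1.507]
contact_force: [-1.4, 0.1, 5.8]
finger_gap: 0.0256
grasp_force: 49.3
```

>>> drive_tool(
  series=[
    [0,0,-0.02,0,0,0,0.02],
    [0,0,-0.06,0,0,0,0.02],
    [0,0,-0.1,0,0,0,0.02],
    [0,0,-0.14,0,0,0,0.02],
    [0.04,-0.003,-0.178,0,0,0,0.02],
    [0.085,-0.006,-0.178,0,0,0,0.02],
    [0.13,-0.009,-0.178,0,0,0,0.02],
    [0.175,-0.013,-0.178,0,0,0,0.02],
  ],
)

```text
time: 3.7
tcp_pos: [0.5602, -0.0632, 0.2384]
tool_rot: [-3.141, -0.0, 1.506]
contact_force: [0.7, -0.7, -2.8]
finger_gap: 0.0257
grasp_force: 49.6
```

>>> drive_tool(
  series=[
    [0.04,-0.003,0,0,0,0,0.02],
    [0.065,-0.004,0,0,0,0,0.02],
    [0.065,-0.004,0,0,0,0,0.02],
    [0.065,-0.004,0,0,0,0,0.02],
  ],
)

```text
time: 4.1
tcp_pos: [0.5605, 0.0005, 0.238]
tool_rot: [-3.14, 0.001, 1.508]
contact_force: [-0.0, 0.4, -2.9]
finger_gap: 0.0255
grasp_force: 49.6
```

Run:
```python
from h import *
o=get_obs();print(o['tcp_pos'],o['tool_rot'],o['contact_force'],o['finger_gap'])
p,d,m=save('wrist','w3')
cv2.imwrite('pics/c3.png',cv2.resize(p[0:400,120:520],(600,600),interpolation=cv2.INTER_CUBIC)[:,:,::-1])
```

```text
[5.60492904e-01 5.44174643e-04 2.38031154e-01] [-3.14037307e+00  7.30539575e-04  1.50833456e+00] [-0.02258532  0.38691663 -2.89314796] 0.025474846271960335
```

View pics/c3.png

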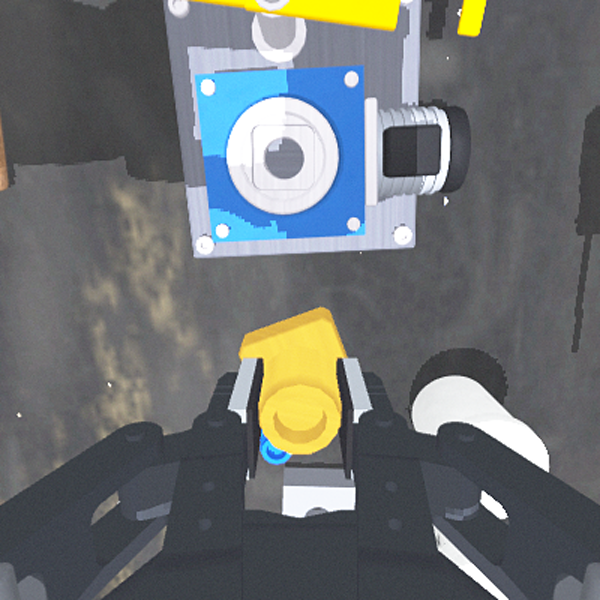

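Socket at crop (284,155), pocket outline roughly (254..313, 123..189), nearly aligned with the image; the fitting is held upright in the jaws. Measure from depth, two views for the socket.

Run:
```python
from h import *
for f in('w3','top0'):
    p,d,m=load(f); X=cloud(p,d,m); x,y,z=X[...,0],X[...,1],X[...,2]
    n=(np.hypot(x-.561,y-.082)<.06)&(d>0)
    print(f,np.histogram(z[n],bins=np.arange(.03,.11,.003)))
    r=n&(z>.0835)&(z<.09)
    c=X[r][:,:2]; (cx,cy),R=cv2.minEnclosingCircle(c.astype(np.float32)); print('rim',len(c),c.mean(0),(cx,cy),R, np.median(z[r]))
    b=n&(z>.055)&(z<.0765)&(np.hypot(x-cx,y-cy)<.03)
    print('pocket',cv2.minAreaRect((1000*X[b][:,:2]).astype(np.float32)),b.sum())
    h=(d>0)&(np.hypot(x-.487,y-.17)<.03)&(z>.115); print('handle top',X[h].mean(0) if h.any() else 0, z[h].max() if h.any() else 0)
    h=(d>0)&(np.hypot(x-.5542,y-.161)<.02)&(z>.098); print('bolt',X[h].mean(0) if h.any() else 0,h.sum())
p,d,m=load('w3')
for u,v in ((254,124),(313,123),(254,189),(312,188)): print(atz(m,120+u/1.5,v/1.5,.082))
X=cloud(p,d,m);hsv=cv2.cvtColor(p,cv2.COLOR_RGB2HSV)
k=(abs(hsv[...,0].astype(int)-22)<8)&(hsv[...,1]>100)&(d>0)&(np.hypot(X[...,0]-.56,X[...,1])<.04)
print(np.histogram(X[...,2][k],bins=np.arange(.16,.28,.006)))
k2=k&(X[...,2]>.211)&(X[...,2]<.22); print(cv2.minAreaRect((1000*X[k2][:,:2]).astype(np.float32)),k2.sum())
t=k&(X[...,2]>.238);print(X[t].mean(0))
# crop of pocket from w3 for edges
g=cv2.resize(p[70:140,150:230],None,fx=7,fy=7,interpolation=cv2.INTER_CUBIC);cv2.imwrite('pics/c4.png',cv2.convertScaleAbs(g,alpha=1.6,beta=-140)[:,:,::-1])
```

```text
w3 (array([   0,    0,  476,   75,   10,   15,   25,   45,   65,  573, 5719,
        723,  171, 1020,   75,  103,  317, 1415, 1117,    0,    0,    0,
          0,    0,    0,    0]), array([0.03 , 0.033, 0.036, 0.039, 0.042, 0.045, 0.048, 0.051, 0.054,
       0.057, 0.06 , 0.063, 0.066, 0.069, 0.072, 0.075, 0.078, 0.081,
       0.084, 0.087, 0.09 , 0.093, 0.096, 0.099, 0.102, 0.105, 0.108]))
rim 1567 [0.55454488 0.0793606 ] (0.5543407201766968, 0.0778360664844513) 0.033453211188316345 0.08431348728702887
pocket ((554.2572631835938, 78.16548156738281), (37.73066711425781, 38.182682037353516), 86.38792419433594) 1164
handle top 0 0
bolt [0.55436564 0.15495291 0.09817641] 1
top0 (array([  4,  15,  78,  51,   5,   0,   9,   7,  12, 108, 616, 360,  82,
       117,  48,  17,  40, 133, 217,  30,   0,   0,   0,   0,   0,   0]), array([0.03 , 0.033, 0.036, 0.039, 0.042, 0.045, 0.048, 0.051, 0.054,
       0.057, 0.06 , 0.063, 0.066, 0.069, 0.072, 0.075, 0.078, 0.081,
       0.084, 0.087, 0.09 , 0.093, 0.096, 0.099, 0.102, 0.105, 0.108]))
rim 280 [0.55417971 0.07878829] (0.5547097325325012, 0.0
[... 171 characters left out ...]
le top [0.49119499 0.17446822 0.12851148] 0.13342123660334856
bolt [0.5548308  0.16328039 0.10173917] 44
[0.53917391 0.09722995 0.082     ]
[0.57393734 0.09560891 0.082     ]
[0.5357689  0.06010866 0.082     ]
[0.57133333 0.05848515 0.082     ]
(array([   0,    0,    0,    0,    0,    0,    1,  174,  228, 1143,  245,
        236,  269, 1269, 1233,    0,    0,    0,    0,    0]), array([0.16 , 0.166, 0.172, 0.178, 0.184, 0.19 , 0.196, 0.202, 0.208,
       0.214, 0.22 , 0.226, 0.232, 0.238, 0.244, 0.25 , 0.256, 0.262,
       0.268, 0.274, 0.28 ]))
((557.49853515625, 6.753924369812012), (35.953369140625, 20.69370460510254), 17.263141632080078) 1254
[5.59998059e-01 4.42883827e-04 2.43148878e-01]
```

View pics/c4.png

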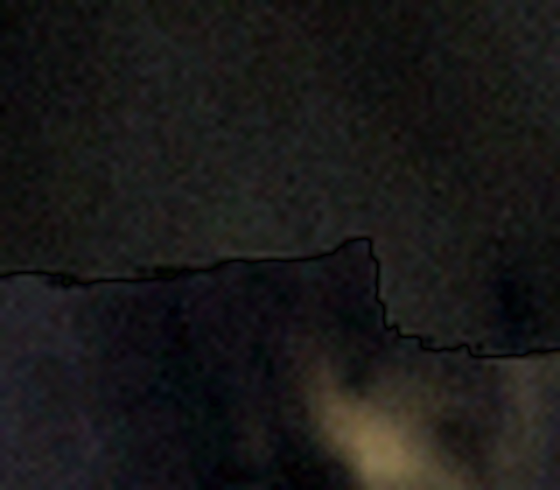

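The crop missed the socket and shows nothing useful, but depth gave what I need: socket centre (0.5545, 0.0783), pocket yaw ≈ -3.7°, fitting yaw ≈ 17.2°. So: move over the socket and turn by about -21°.

>>> drive_tool(
  series=[
    [0.03,-0.004,0,0,0,7,0.02],
    [0.06,-0.008,0.02,0,0,14,0.02],
    [0.0773,-0.0109,0.05,0,0,21,0.02],
    [0.0773,-0.0109,0.078,0,0,21,0.02],
    [0.0773,-0.0109,0.09,0,0,21,0.02],
    [0.0773,-0.0109,0.09,0,0,21,0.02],
    [0.0773,-0.0109,0.09,0,0,21,0.02],
  ],
)

```text
time: 4.85
tcp_pos: [0.5558, 0.0772, 0.1495]
tool_rot: [3.14, -0.001, 1.139]
contact_force: [0.0, 0.2, -1.7]
finger_gap: 0.0255
grasp_force: 49.6
```

Run:
```python
from h import *
o=get_obs();print(o['tcp_pos'],o['tool_rot'],o['contact_force'])
p,d,m=save('wrist','w4')
X=cloud(p,d,m);x,y,z=X[...,0],X[...,1],X[...,2]
hsv=cv2.cvtColor(p,cv2.COLOR_RGB2HSV)
r=(d>0)&(z>.0835)&(z<.088)&(np.hypot(x-.5545,y-.078)<.045)&(hsv[...,1]<60)
print(cv2.minEnclosingCircle(X[r][:,:2].astype(np.float32)),r.sum(), np.median(z[r]))
k=(abs(hsv[...,0].astype(int)-22)<8)&(hsv[...,1]>100)&(d>0)&(np.hypot(x-.5545,y-.078)<.04)
t=k&(z>.15);print('top',X[t].mean(0),z[t].max())
s=k&(abs(z-o['tcp_pos'][2]+.022)<.004);print(cv2.minAreaRect((1000*X[s][:,:2]).astype(np.float32)),s.sum(),np.median(z[s]))
# algebraic circle fit on outer rim
q=X[r][:,:2]; 
cv2.imwrite('pics/c5.png',cv2.resize(p[150:400,170:470],(720,600))[:,:,::-1])
```

```text
[0.55584662 0.07718514 0.14952537] [ 3.14013735e+00 -6.30963054e-04  1.13892279e+00] [ 0.01740685  0.20865032 -1.73191088]
((0.5546351075172424, 0.07838286459445953), 0.03322480991482735) 1724 0.08432399646765207
top [0.55575572 0.07676517 0.15474611] 0.1589250797692328
((556.05908203125, 83.68122863769531), (20.82827377319336, 35.648948669433594), 85.85686492919922) 1207 0.12705134901820514
```

View pics/c5.png

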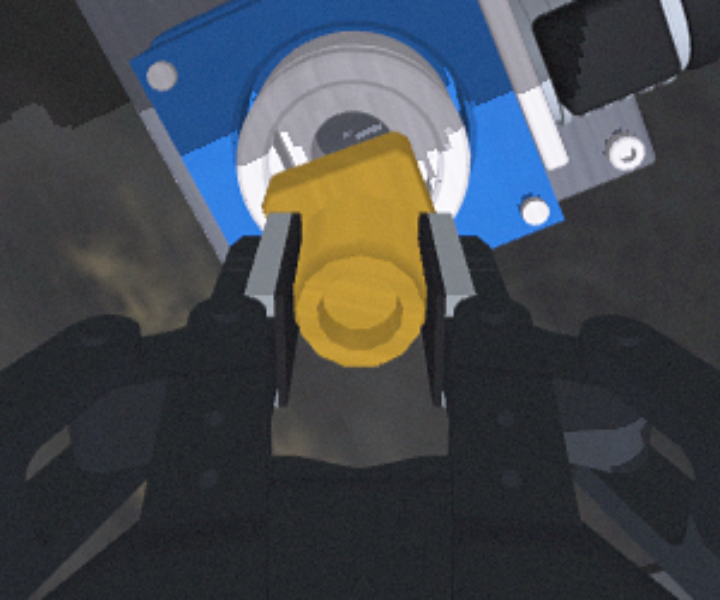

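Rim at (0.5546,0.0784), fitting axis about (0.5556,0.077), yaws match within a degree. Correct and descend slowly.

>>> drive_tool(
  series=[
    [0.001,-0.0016,0,0,0,0,0.02],
    [0.001,-0.0016,0.01,0,0,0,0.02],
    [0.001,-0.0016,0.02,0,0,0,0.02],
    [0.001,-0.0016,0.026,0,0,0,0.02],
    [0.001,-0.0016,0.029,0,0,0,0.02],
    [0.001,-0.0016,0.03,0,0,0,0.02],
    [0.001,-0.0016,0.031,0,0,0,0.02],
  ],
)

```text
time: 5.6
tcp_pos: [0.554, 0.0797, 0.1176]
tool_rot: [3.141, 0.0, 1.14]
contact_force: [-0.8, -0.4, -2.0]
finger_gap: 0.0258
grasp_force: 49.6
```

>>> drive_tool(
  series=[
    [0,0,0.001,0,0,0,0.02],
    [0,0,0.002,0,0,0,0.02],
    [0,0,0.002,0,0,0,0.02],
  ],
)

```text
time: 5.9
tcp_pos: [0.5539, 0.0796, 0.1157]
tool_rot: [3.141, 0.0, 1.14]
contact_force: [-0.1, -0.9, -2.7]
finger_gap: 0.0256
grasp_force: 49.6
```

>>> drive_tool(
  series=[
    [-0.0004,0.0009,0.001,0,0,0,0.02],
    [-0.0004,0.0009,0.002,0,0,0,0.02],
    [-0.0004,0.0009,0.003,0,0,0,0.02],
    [-0.0004,0.0009,0.003,0,0,0,0.02],
  ],
)

```text
time: 6.3
tcp_pos: [0.5544, 0.0789, 0.1125]
tool_rot: [-3.141, 0.0, 1.14]
contact_force: [-0.6, -0.3, -2.1]
finger_gap: 0.0254
grasp_force: 49.6
```

>>> drive_tool(
  series=[
    [0,0,0.001,0,0,0,0.02],
    [0,0,0.002,0,0,0,0.02],
    [0,0,0.003,0,0,0,0.02],
    [0,0,0.004,0,0,0,0.02],
    [0,0,0.005,0,0,0,0.02],
    [0,0,0.005,0,0,0,0.02],
  ],
)

```text
time: 6.9
tcp_pos: [0.5544, 0.0789, 0.1075]
tool_rot: [-3.141, 0.0, 1.14]
contact_force: [0.1, 0.0, -3.0]
finger_gap: 0.025
grasp_force: 49.6
```

>>> drive_tool(
  series=[
    [0,0,0.001,0,0,0,0.02],
    [0,0,0.002,0,0,0,0.02],
    [0,0,0.002,0,0,0,0.02],
  ],
)

```text
time: 7.2
tcp_pos: [0.5547, 0.0789, 0.1063]
tool_rot: [3.141, -0.0, 1.14]
contact_force: [-1.1, 0.0, 2.9]
finger_gap: 0.0256
grasp_force: 49.9
```

Spring contact felt at the expected floor height (TCP 0.106). Release and rise.

>>> drive_tool(
  series=[
    [0,0,-0.001,0,0,0,0.06],
    [0,0,-0.001,0,0,0,0.06],
    [0,0,-0.001,0,0,0,0.06],
    [0,0,-0.001,0,0,0,0.06],
  ],
)

```text
time: 7.6
tcp_pos: [0.5546, 0.0789, 0.1067]
tool_rot: [3.141, 0.0, 1.14]
contact_force: [0.8, 0.5, 0.2]
finger_gap: 0.06
grasp_force: 0.0
```

>>> drive_tool(
  series=[
    [0,0,-0.02,0,0,0,0.06],
    [0,0,-0.06,0,0,0,0.06],
    [0,0,-0.1,0,0,0,0.06],
    [-0.03,0,-0.13,0,0,0,0.06],
    [-0.06,0,-0.13,0,0,0,0.06],
    [-0.06,0,-0.13,0,0,0,0.06],
    [-0.06,0,-0.13,0,0,0,0.06],
  ],
)

```text
time: 8.3
tcp_pos: [0.5293, 0.0242, 0.2367]
tool_rot: [3.142, -0.0, 1.139]
contact_force: [0.3, -0.1, 0.7]
finger_gap: 0.0602
grasp_force: 0.0
```

Run:
```python
from h import *
o=get_obs();print(o['tcp_pos'],o['tool_rot'],o['finger_gap'])
p,d,m=save('wrist','w5')
X=cloud(p,d,m);x,y,z=X[...,0],X[...,1],X[...,2]
hsv=cv2.cvtColor(p,cv2.COLOR_RGB2HSV)
k=(abs(hsv[...,0].astype(int)-22)<9)&(hsv[...,1]>100)&(d>0)&(np.hypot(x-.5545,y-.078)<.04)
t=k&(z>.105);print('top',np.median(X[t],0),z[t].max(),cv2.minEnclosingCircle(X[t][:,:2].astype(np.float32)))
h=(d>0)&(np.hypot(x-.49,y-.172)<.03)&(z>.125)&(z<.14); print('handle',X[h].mean(0),h.sum(),cv2.minEnclosingCircle(X[h][:,:2].astype(np.float32)))
b=(d>0)&(np.hypot(x-.555,y-.162)<.015)&(z>.098)&(z<.11); print('bolt',X[b].mean(0),b.sum(),cv2.minEnclosingCircle(X[b][:,:2].astype(np.float32)))
cv2.imwrite('pics/c6.png',cv2.resize(p,(800,500))[:,:,::-1])
```

```text
[0.52932282 0.02417283 0.23668402] [ 3.14154103e+00 -4.64059089e-04  1.13899630e+00] 0.06022218632374899
top [0.55419743 0.07767574 0.1118708 ] 0.1161845346219299 ((0.5541145205497742, 0.07747753709554672), 0.013361649587750435)
handle [0.49242848 0.1736093  0.12928058] 436 ((0.4916459619998932, 0.17469874024391174), 0.00818211305886507)
bolt [0.55538346 0.16240858 0.10102146] 369 ((0.5553427934646606, 0.16285137832164764), 0.008141124621033669)
```

View pics/c6.png

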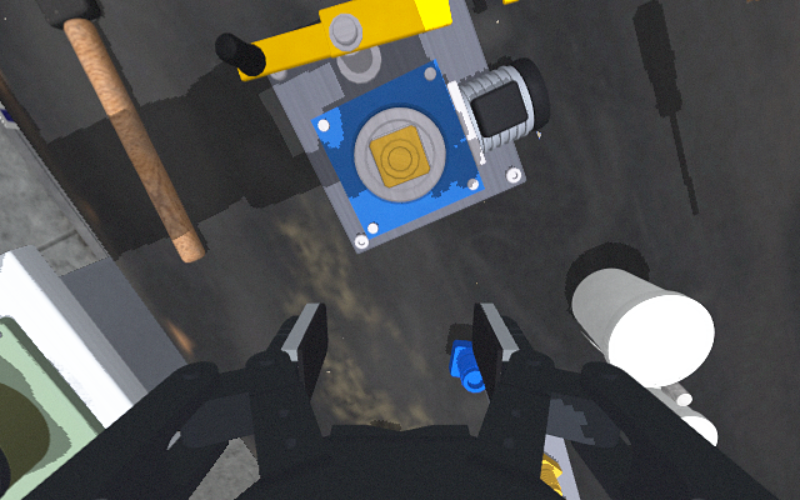

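The fitting is home: square flush in the pocket, top at z≈0.115, centre (0.554,0.078). Handle at (0.492,0.174), bolt at (0.5553,0.1627). Go to the handle.

>>> drive_tool(
  series=[
    [0.03,-0.024,0,0,0,0,0.06],
    [0.06,-0.048,0,0,0,0,0.06],
    [0.09,-0.072,0,0,0,0,0.06],
    [0.1207,-0.0969,0,0,0,0,0.06],
    [0.1207,-0.0969,0.03,0,0,0,0.06],
    [0.1207,-0.0969,0.05,0,0,0,0.06],
    [0.1207,-0.0969,0.05,0,0,0,0.06],
  ],
)

```text
time: 9.05
tcp_pos: [0.4898, 0.1752, 0.1834]
tool_rot: [-3.136, 0.005, 1.142]
contact_force: [-0.3, 0.2, -0.1]
finger_gap: 0.0601
grasp_force: 0.0
```

>>> drive_tool(
  series=[
    [0,0,0.03,0,0,0,0.06],
    [0,0,0.055,0,0,0,0.06],
    [0,0,0.07,0,0,0,0.06],
    [0,0,0.07,0,0,0,0.06],
  ],
)

```text
time: 9.45
tcp_pos: [0.4911, 0.1745, 0.1153]
tool_rot: [-3.139, 0.003, 1.14]
contact_force: [-0.6, 0.2, 0.6]
finger_gap: 0.0603
grasp_force: 0.0
```

>>> drive_tool(
  series=[
    [0,0,-0.001,0,0,0,0.01],
    [0,0,-0.001,0,0,0,0.01],
    [0,0,-0.001,0,0,0,0.01],
    [0,0,-0.001,0,0,0,0.01],
    [0,0,-0.001,0,0,0,0.01],
    [0,0,-0.001,0,0,0,0.01],
  ],
  grip_force=30,
)

```text
time: 10.05
tcp_pos: [0.4914, 0.1749, 0.119]
tool_rot: [-3.141, -0.001, 1.14]
contact_force: [-3.2, 0.8, 4.8]
finger_gap: 0.0151
grasp_force: 29.2
```

Run:
```python
from h import *
o=get_obs();p=o['tcp_pos'];print(p,o['tool_rot'],o['contact_force'],o['finger_gap'])
c=np.array([.5553,.1628]);v=p[:2]-c;r=np.hypot(*v);a0=np.arctan2(v[1],v[0]);print(r,np.degrees(a0))
psi=o['tool_rot'][2];ex=np.array([np.cos(psi),np.sin(psi)]);ey=np.array([np.sin(psi),-np.cos(psi)])
for a in np.linspace(a0,np.radians(88),25)[1:]:
    w=c+.0648*np.array([np.cos(a),np.sin(a)])-p[:2]; print(round(np.degrees(a),1),round(w@ex,4),round(w@ey,4))
```

```text
[0.49135535 0.17493388 0.11902534] [-3.14105804e+00 -9.27143296e-04  1.13987808e+00] [-3.24176515  0.79950845  4.76397898] 0.015145605638414644
0.06508570746739543 169.25552793004792
165.9 0.0038 -0.0005
162.5 0.0076 -0.0011
159.1 0.0114 -0.0015
155.7 0.0152 -0.0016
152.3 0.0191 -0.0015
148.9 0.0229 -0.0012
145.6 0.0267 -0.0007
142.2 0.0304 0.0001
138.8 0.0341 0.001
135.4 0.0378 0.0022
132.0 0.0413 0.0037
128.6 0.0448 0.0053
125.2 0.0482 0.0071
121.9 0.0514 0.0091
118.5 0.0545 0.0113
115.1 0.0575 0.0137
111.7 0.0604 0.0162
108.3 0.0631 0.019
104.9 0.0656 0.0218
101.5 0.068 0.0249
98.2 0.0701 0.028
94.8 0.0721 0.0313
91.4 0.0739 0.0347
88.0 0.0755 0.0382
```

>>> drive_tool(
  series=[
    [0.0038,-0.0005,-0.002,0,0,0,0.01],
    [0.0076,-0.0011,-0.003,0,0,0,0.01],
    [0.0114,-0.0015,-0.003,0,0,0,0.01],
    [0.0152,-0.0016,-0.003,0,0,0,0.01],
    [0.0191,-0.0015,-0.003,0,0,0,0.01],
    [0.0229,-0.0012,-0.003,0,0,0,0.01],
    [0.0267,-0.0007,-0.003,0,0,0,0.01],
    [0.0304,0.0001,-0.003,0,0,0,0.01],
  ],
)

```text
time: 10.85
tcp_pos: [0.5025, 0.202, 0.1194]
tool_rot: [-3.137, 0.003, 1.14]
contact_force: [-6.1, -2.4, -10.8]
finger_gap: 0.0151
grasp_force: 29.9
```

>>> drive_tool(
  series=[
    [0.0037,0.0009,0,0,0,0,0.01],
    [0.0074,0.0021,0,0,0,0,0.01],
    [0.0109,0.0036,0,0,0,0,0.01],
    [0.0144,0.0052,0,0,0,0,0.01],
    [0.0178,0.007,0,0,0,0,0.01],
    [0.021,0.009,0,0,0,0,0.01],
    [0.0241,0.0112,0,0,0,0,0.01],
    [0.0271,0.0136,0,0,0,0,0.01],
  ],
)

```text
time: 11.65
tcp_pos: [0.5238, 0.2242, 0.1193]
tool_rot: [-3.13, 0.0, 1.137]
contact_force: [-12.5, 10.7, -8.9]
finger_gap: 0.0148
grasp_force: 30.7
```

Side force is growing off my circle; release, look and regrip.

>>> drive_tool(
  series=[
    [0,0,0,0,0,0,0.05],
    [0,0,0,0,0,0,0.05],
    [0,0,0,0,0,0,0.05],
    [0,0,0,0,0,0,0.05],
  ],
)

```text
time: 12.05
tcp_pos: [0.5293, 0.2213, 0.1217]
tool_rot: [3.14, -0.002, 1.14]
contact_force: [-0.6, 0.0, 0.1]
finger_gap: 0.0499
grasp_force: 0.0
```

Run:
```python
from h import *
o=get_obs();print(o['tcp_pos'],o['tool_rot'],o['contact_force'])
p,d,m=save('wrist','w6')
X=cloud(p,d,m);x,y,z=X[...,0],X[...,1],X[...,2]
h=(d>0)&(np.hypot(x-.525,y-.222)<.02)&(z>.122)&(z<.14); print('handle',X[h].mean(0) if h.any() else 0,h.sum(),cv2.minEnclosingCircle(X[h][:,:2].astype(np.float32)))
cv2.imwrite('pics/c7.png',cv2.resize(p,(800,500))[:,:,::-1])
```

```text
[0.52925665 0.22129464 0.12169946] [ 3.13952508e+00 -2.01478431e-03  1.14014554e+00] [-0.56065374  0.02733317  0.14077202]
handle [0.5226295  0.22076079 0.12876286] 965 ((0.521500289440155, 0.2190244197845459), 0.008160985074937344)
```

View pics/c7.png

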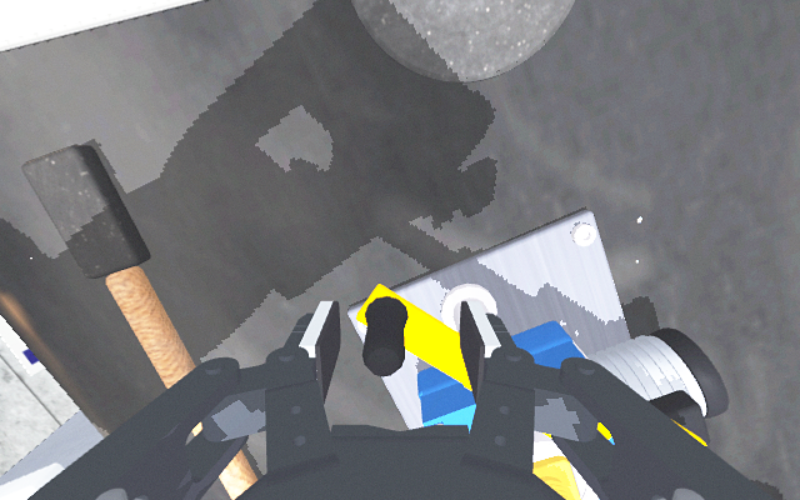

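Handle is now near (0.5217,0.2195), about 120° round the pivot; it lagged by sliding along the pads. Regrip with the jaws closing along the travel direction.

>>> drive_tool(
  series=[
    [-0.0047,-0.0059,0.001,0,0,-8,0.05],
    [-0.0047,-0.0059,0.001,0,0,-16,0.05],
    [-0.0047,-0.0059,0.001,0,0,-24,0.05],
    [-0.0047,-0.0059,0.001,0,0,-32,0.05],
    [-0.0047,-0.0059,0.001,0,0,-40,0.05],
    [-0.0047,-0.0059,0.001,0,0,-40,0.05],
    [-0.0047,-0.0059,0.001,0,0,-40,0.05],
  ],
)

```text
time: 12.8
tcp_pos: [0.5211, 0.2192, 0.1199]
tool_rot: [3.141, 0.0, 1.835]
contact_force: [0.4, 0.2, 0.0]
finger_gap: 0.0494
grasp_force: 0.0
```

>>> drive_tool(
  series=[
    [0,0,0,0,0,0,0.01],
    [0,0,0,0,0,0,0.01],
    [0,0,0,0,0,0,0.01],
    [0,0,0,0,0,0,0.01],
    [0,0,0,0,0,0,0.01],
  ],
)

```text
time: 13.3
tcp_pos: [0.5212, 0.2192, 0.1199]
tool_rot: [3.141, 0.0, 1.838]
contact_force: [0.3, -0.6, 2.0]
finger_gap: 0.015
grasp_force: 29.4
```

Run:
```python
from h import *
o=get_obs();p=o['tcp_pos'];print(p,o['tool_rot'],o['contact_force'],o['finger_gap'])
c=np.array([.5553,.1628]);v=p[:2]-c;r=np.hypot(*v);a0=np.arctan2(v[1],v[0]);print(r,np.degrees(a0))
psi=o['tool_rot'][2];ex=np.array([np.cos(psi),np.sin(psi)]);ey=np.array([np.sin(psi),-np.cos(psi)])
for a in np.linspace(a0,np.radians(86),9)[1:]:
    w=c+r*np.array([np.cos(a),np.sin(a)])-p[:2]; print(round(np.degrees(a),1),round(w@ex,4),round(w@ey,4))
```

```text
[0.52116249 0.21921609 0.11985187] [3.14097905e+00 2.04214169e-04 1.83820994e+00] [ 0.34646813 -0.55756444  1.95815159] 0.015048930649742984
0.06594046014473659 121.17823302230119
116.8 0.0012 0.0049
112.4 0.002 0.0099
108.0 0.0024 0.015
103.6 0.0025 0.02
99.2 0.0021 0.0251
94.8 0.0014 0.0301
90.4 0.0003 0.035
86.0 -0.0012 0.0398
```

>>> drive_tool(
  series=[
    [0.0012,0.0049,-0.001,0,0,0,0.01],
    [0.002,0.0099,-0.001,0,0,0,0.01],
    [0.0024,0.015,-0.001,0,0,0,0.01],
    [0.0025,0.02,-0.001,0,0,0,0.01],
    [0.0021,0.0251,-0.001,0,0,0,0.01],
    [0.0014,0.0301,-0.001,0,0,0,0.01],
    [0.0005,0.034,-0.001,0,0,0,0.01],
    [0.0005,0.034,-0.001,0,0,0,0.01],
  ],
)

```text
time: 14.1
tcp_pos: [0.552, 0.2315, 0.1199]
tool_rot: [-3.138, -0.006, 1.836]
contact_force: [-3.9, 9.0, -1.5]
finger_gap: 0.0144
grasp_force: 29.5
```

>>> drive_tool(
  series=[
    [-0.0002,0.001,0,0,0,0,0.01],
    [-0.0004,0.002,0,0,0,0,0.01],
    [-0.0004,0.002,0,0,0,0,0.01],
  ],
)

```text
time: 14.4
tcp_pos: [0.5538, 0.2313, 0.1199]
tool_rot: [-3.138, -0.005, 1.837]
contact_force: [-4.9, 7.7, -1.9]
finger_gap: 0.0147
grasp_force: 29.5
```

>>> drive_tool(
  series=[
    [-0.0003,0.001,0,0,0,0,0.01],
    [-0.0006,0.002,0,0,0,0,0.01],
    [-0.0009,0.003,0,0,0,0,0.01],
    [-0.0009,0.003,0,0,0,0,0.01],
  ],
)

```text
time: 14.8
tcp_pos: [0.5562, 0.231, 0.1198]
tool_rot: [-3.136, -0.005, 1.837]
contact_force: [-5.3, 6.6, 0.4]
finger_gap: 0.015
grasp_force: 29.8
```

>>> drive_tool(
  series=[
    [-0.0003,0.001,0,0,0,0,0.01],
    [-0.0006,0.002,0,0,0,0,0.01],
    [-0.0009,0.003,0,0,0,0,0.01],
    [-0.0009,0.003,0,0,0,0,0.01],
  ],
)

```text
time: 15.2
tcp_pos: [0.5563, 0.231, 0.1198]
tool_rot: [-3.13, -0.006, 1.836]
contact_force: [-13.9, 6.5, 4.5]
finger_gap: 0.0151
grasp_force: 30.6
```

Stopped at x=0.556 with the force rising: the keeper is on its stop. Let go, rise and check.

>>> drive_tool(
  series=[
    [0.0009,-0.003,0,0,0,0,0.01],
    [0.0009,-0.003,0,0,0,0,0.05],
    [0.0009,-0.003,0,0,0,0,0.05],
    [0.0009,-0.003,0,0,0,0,0.05],
    [0.0009,-0.003,0,0,0,0,0.05],
  ],
)

```text
time: 15.7
tcp_pos: [0.5592, 0.2286, 0.1207]
tool_rot: [3.141, 0.0, 1.838]
contact_force: [-0.1, 0.5, -0.6]
finger_gap: 0.0498
grasp_force: 0.0
```

>>> drive_tool(
  series=[
    [0,0,-0.02,0,0,0,0.05],
    [0,0,-0.06,0,0,0,0.05],
    [0,0,-0.1,0,0,0,0.05],
    [-0.04,0,-0.14,0,0,0,0.05],
    [-0.08,0,-0.14,0,0,0,0.05],
    [-0.12,0,-0.14,0,0,0,0.05],
    [-0.12,0,-0.14,0,0,0,0.05],
    [-0.12,0,-0.14,0,0,0,0.05],
  ],
)

```text
time: 16.5
tcp_pos: [0.5906, 0.1121, 0.2606]
tool_rot: [-3.141, -0.0, 1.836]
contact_force: [0.4, -0.1, 0.1]
finger_gap: 0.0501
grasp_force: 0.0
```

Run:
```python
from h import *
o=get_obs();print(o['tcp_pos'],o['contact_force'])
p,d,m=save('wrist','w7')
X=cloud(p,d,m);x,y,z=X[...,0],X[...,1],X[...,2]
h=(d>0)&(np.hypot(x-.556,y-.228)<.02)&(z>.124)&(z<.14); print('handle',cv2.minEnclosingCircle(X[h][:,:2].astype(np.float32)))
b=(d>0)&(np.hypot(x-.555,y-.162)<.015)&(z>.098)&(z<.11); print('bolt',cv2.minEnclosingCircle(X[b][:,:2].astype(np.float32)))
t=(d>0)&(np.hypot(x-.5545,y-.078)<.02)&(z>.105);print('top',z[t].max(),np.median(z[t]),cv2.minEnclosingCircle(X[t][:,:2].astype(np.float32)))
cv2.imwrite('pics/c8.png',cv2.resize(p,(800,500))[:,:,::-1])
```

```text
[0.59063881 0.11212667 0.26061626] [ 0.39642887 -0.07659084  0.12550956]
handle ((0.5560349822044373, 0.22746334969997406), 0.007951672188937664)
bolt ((0.555213451385498, 0.16270916163921356), 0.007936609908938408)
top 0.3224916249033845 0.30332930713888134 ((0.5527350902557373, 0.08078654855489731), 0.01724306307733059)
```

View pics/c8.png

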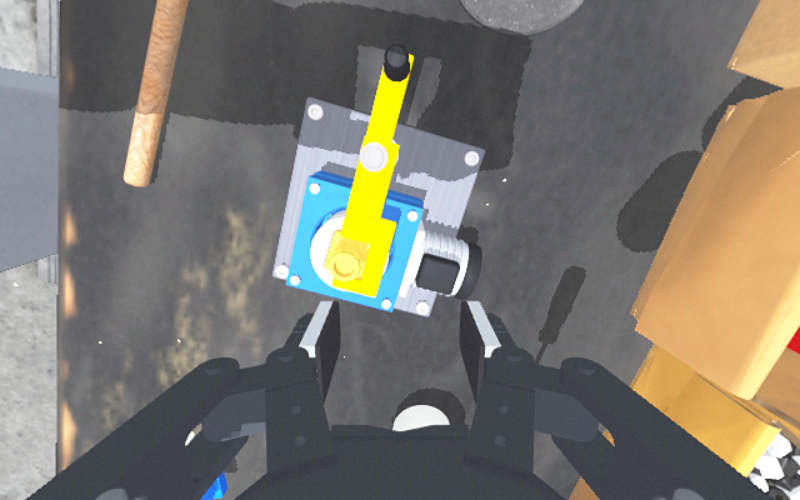

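The keeper lies over the fitting: handle (397,60), bolt (374,157) and fitting (347,262) are in line. The measured keeper angle is within 0.02 rad of its stop, and the arm is clear.

```bash
python3 -c "
from bench import *
print(sign_off())"
```

```text
the job is handed in; nothing more can be done
None
```

The large fitting is home in the socket, thread up, the keeper is swung over it to its stop and released, and the job was handed in at about 16.5 s of the 67 s allowed; no verdict came back.

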